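Index the swivel vise to its third notch

ROBOT

A 6-joint arm with a two-finger parallel gripper is mounted at the origin on a cart in front of the work surface, level with it; the furniture and walls round the work are solid. World frame = base frame: x ahead of the robot, y to its left, z up, the work surface at z = 0. Lengths are in m, angles in rad, forces in N, time in s.
With the tool pointing down it reaches from about 0.3 to 0.775 m from the base axis. Payload 14.6 kg.
Tool frame: the origin (TCP) lies midway between the tips of the shut fingers; the grasp point (between the pads) lies behind it (r.grasp_offset is the z of the grasp point in the tool frame, in m); z points along the fingers, y is the line along which they close (so a half turn about z gives the same grasp; the last joint's range is limited). The gripper opens to 94 mm and grips with 3 to 60 N. Pads are 16 mm wide; open, the fingers measure 119 mm over their backs; the gripper's body (75 mm by 177 mm) begins 78 mm behind the grasp point.
Start: joints at [1.043, 0.3, 1.521, -0, 1.321, -0.067], TCP at [0.245, 0.493, 0.205] pointing down, gripper open.
Joint ranges: [-3.03, 3.03], [-0.79, 2.21], [0.23, 2.52], [-1.04, 4.18], [0, 3.07], [-2.55, 2.55]. Speed limits (rad/s): [2.22, 2.22, 2.57, 3.14, 3.14, 3.14].

INTERFACE

Orientations are given as [roll, pitch, yaw] about the fixed x, y, z axes, in that order (R = Rz(yaw) Ry(pitch) Rx(roll)).
In Python, from station import r, vision, order gives the robot as it stands.
- The arm moves only by the tool jog_arm, never from a script. Its argument "rows" is a list of rows, each a list of 7 numbers: the closure, from 0 (fully open) to 1 (shut), then the shift along the tool's x, y, z in mm, then the turn, a rotation vector about the tool's x, y, z in rad. In form: [[hand, x, y, z, rx, ry, rz], ...]. A call has 1 to 8 rows; each row is the pose to reach, as a shift and turn from the pose commanded when the call began, along the tool's axes at that moment; what a row does not reach only later rows make up. A row lasts 1/12 s, in which the tool goes at most 41.7 mm and 7.16 degrees, less where a joint would pass 70% of its speed; a pose out of reach is approached as far as the arm can. A call with a gripper value outside its range is refused whole. The fingers move at their own pace and stop on an object; "squeeze" is the grip in N (left out, the last holds). Time passes only in rows, so rows that repeat a pose let the fingers close. It gives the time, the measured TCP pose, the force, the opening and the grip force at its end, in the units of the state.
- r.get_state(): the state, without advancing time (a new reading comes with each control period).
- vision.get_image(name): name is "scene" or "top" or "wrist"; returns a dict with "image" (384x512x3 uint8, blue, green, red), "K" (3x3 intrinsics, pixels), "R" (3x3) and "t" (3): a world point X has camera coordinates R X + t; the wrist camera has in their place "T_tool_cam" (4x4, takes a point from camera to tool coordinates, whose origin is the TCP and whose axes are the flange's). Camera axes: x right, y down, z forward; pixel columns grow to the right and rows downward; lengths in m; the calibration is good to about 2 mm. The wrist camera is an equidistant fisheye: a pixel r from the principal point sees the ray r / f radians off the axis. A picture is of the moment at which its call begins: read the wrist's pose just before it. There is no depth.
- order.job_done(): hands the job in; it is judged then, once.
The state is a dict: "time_s": time; "joint_pos": joint angles; "joint_velocities": joint speeds; "joint_efforts": joint torques, N m; "position": TCP position; "orientation": TCP orientation; "contact_force": force on the tool from outside, world axes, zero at the start; "ft_torque": the same for the moment, N m; "opening": opening from 0.0 (shut) to 1.0 (fully open); "grip_force": force on a finger pad.
Only numpy, scipy, OpenCV 4.12 (cv2) and the standard library are available. Lean on these libraries where they do the work, as an engineer would, in place of code of your own. Each camera call takes 0.05 s, during which the arm holds its last target. There are 200 camera calls.

TASK

The small vise with the black can between its jaws stands on a swivel base that clicks in twelve steps of 30 degrees. Turn it by its upright handle until the pointer has clicked into the third notch clockwise (seen from above) from the long zero mark on the base, then let go and leave it settled there. Do not turn the other swivel base, the one with the bare plate.

Things in the scene. Friction and masses are not known exactly. Their poses are not given: they have to be found in the camera images.
- vise (a joint): angle of the swivel vise on its base, rad, growing clockwise seen from above. 0: pointer and handle at the long zero mark; notches every 0.5236, so the third clockwise is 1.571. A spring ball pulls the plate into the nearest notch (ridges half way between); leaving one takes about 8 N at the handle. Starts in any notch from two before zero to one past it. Turns from -2.7 to 2.7
- vise_handle (a point): grip point of the handle that turns the vise: a black round upright post on the turning plate, 58 mm from the swivel axis, over the pointer. The point is on the post's axis, 66 mm above the table, 18 mm below its top; the post is 16 mm thick from 60 to 79 mm up, slimmer below, on a block 39 mm high. It may turn between the fingers as it is carried round
- vise_base: fixed round grey base, 168 mm across, 24 mm high, two lugs to 107 mm out along its y. Origin on the swivel axis at table height, z up, x towards the long, wide zero mark (it runs on down the side); short index lines every 30 degrees. On it a 120 mm plate (top at 34 mm) with a steel vise (jaws to 72 mm) holding a black can, 38 mm across, top at 97 mm, fixed, about over the axis
- plain (a joint): angle of the other swivel base, in the same sense, rad: same size and handle, but a bare plate with four screw holes and no vise. Near 0 at the start; to be left there. Between the two bases stands a fixed joystick stand, 200 mm tall

How it is judged:
At the end, for the whole second after the job is handed in: the vise's pointer stands in the third notch clockwise from the long zero mark (90 degrees, within 10) and the vise is at rest; the bare swivel base has not been turned (value of joint vise between 1.396 and 1.745 rad and velocity of joint vise between -0.05 and 0.05 rad/s); the robot touches nothing.
It fails at once if the bare swivel base is turned by more than 10 degrees (value of joint plain above 0.24 rad or value of joint plain below -0.24 rad).
It also fails if it takes over 43 s, if anything falls off the work surface, if the arm or the gripper's body presses on something with over 40 N, if the wrist force passes 120 N, or if a joint passes its speed limit or range.

## Working session

There is one attempt and no reset: what is moved stays moved. The work goes in short steps, Python scripts to look and compute and a tool call to move; the robot and the scene stay as the last step left them, time stands still between calls to the robot, and variables do not carry over. Pictures are saved under pics/ and viewed, at most 10 in all, crops included, and the job is handed in when it is done.

Besides the shell and the picture viewer there is one more tool, called after "Call:" as name(argument=value, ...), one argument or row to a line, values as JSON. jog_arm: Moves the arm, as the interface text tells. Its arguments: {"type":"object","properties":{"rows":{"type":"array"},"squeeze":{"type":"number"}},"required":["rows"]}

```bash
mkdir -p pics; ls; python3 - <<'E'
from station import r,vision
import cv2,numpy as np
s=r.get_state();print(s['time_s'],s['position'],s['orientation'],s['opening'],r.grasp_offset)
for n in ('scene','top'):
    d=vision.get_image(n);cv2.imwrite(f'pics/{n}0.png',d['image']);np.savez(f'{n}.npz',**d)
    print(d['K'],d['R'],d['t'])
a=cv2.imread('pics/scene0.png');b=cv2.imread('pics/top0.png')
E
```

```text
pics
0.0 [0.24444087 0.49238556 0.20487708] [-3.14041002e+00 -4.65358413e-05  2.68082881e+00] 0.9993927027523971 -0.0188
[[415.36205663   0.         254.94861391]
 [  0.         415.36205663 188.56575461]
 [  0.           0.           1.        ]] [[-0.71107011 -0.70307622  0.007945  ]
 [-0.61903979  0.62063998 -0.48124396]
 [ 0.3334202  -0.34711646 -0.8765507 ]] [0.42600003 0.38594022 0.72252587]
[[444.44436905   0.         251.97669796]
 [  0.         444.44436905 187.73607556]
 [  0.           0.           1.        ]] [[-0.01486715 -0.99925087 -0.03573055]
 [-0.99581946  0.01801812 -0.08954855]
 [ 0.09012526  0.03424985 -0.99534134]] [0.03169628 0.56480235 0.86637045]
```

View pics/top0.png

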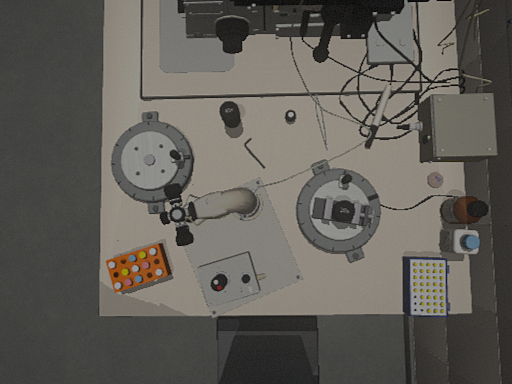

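View pics/scene0.png

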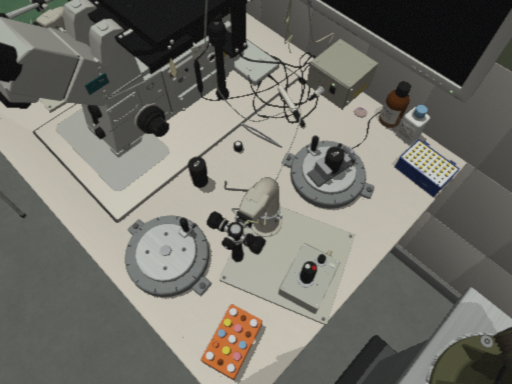

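Top: the vise base is centred near (339,210), with its handle near (346,180). The bare base is near (152,161) and the joystick stand near (180,212)-(245,203). I'll zoom in to find the zero mark.

```bash
cat > h.py <<'E'
import numpy as np
def ray(d,u,v,z):
    K,R,t=d['K'],d['R'],d['t']
    c=-R.T@t; w=R.T@np.linalg.solve(K,[u,v,1.]); return c+w*(z-c[2])/w[2]
def proj(d,X):
    p=d['K']@(d['R']@np.array(X)+d['t']); return p[:2]/p[2]
E
python3 - <<'E'
import cv2,numpy as np
from h import *
T=dict(np.load('top.npz'));S=dict(np.load('scene.npz'))
a=cv2.resize(T['image'][155:270,285:395],None,fx=5,fy=5,interpolation=cv2.INTER_CUBIC)
b=cv2.resize(S['image'][125:215,275:385],None,fx=5,fy=5,interpolation=cv2.INTER_CUBIC)
a=cv2.convertScaleAbs(a,alpha=1.8);b=cv2.convertScaleAbs(b,alpha=1.6)
cv2.imwrite('pics/a.png',a);cv2.imwrite('pics/b.png',b)
for n,(u,v) in dict(cen=(339,210),lugA=(320,167),lugB=(354,256)).items(): print(n,ray(T,u,v,.024))
print('handle',ray(T,346,180,.084)); print('joystick',ray(T,177,213,.2),ray(T,245,203,.1))
E
```

```text
cen [ 0.51783056 -0.1500641   0.024     ]
lugA [ 0.60477718 -0.11492244  0.024     ]
lugB [ 0.42687712 -0.17647773  0.024     ]
handle [ 0.57129934 -0.15527762  0.084     ]
joystick [0.51070026 0.13819644 0.2       ] [0.53064417 0.0330648  0.1       ]
```

View pics/a.png

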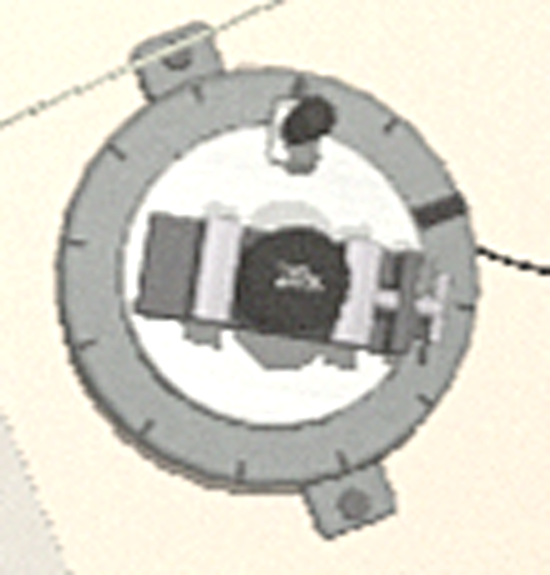

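View pics/b.png

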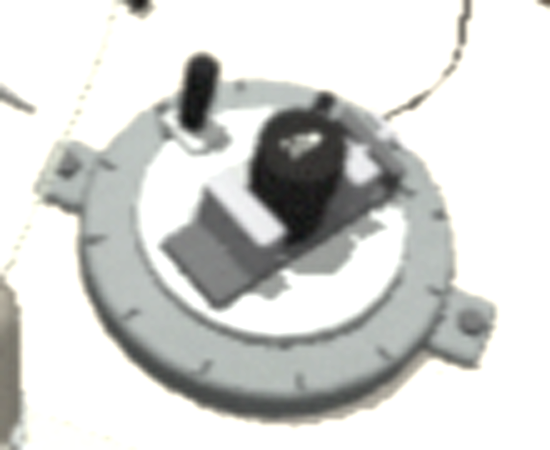

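The long zero mark is at crop (440,210), which is top pixel (373,197). The handle top is at crop (313,118), top pixel (347.6,178.6), two ticks counter-clockwise of the mark. So the start is -60°, and it needs +150° clockwise.

```bash
cat >> h.py <<'E'
T=dict(np.load('top.npz'));S=dict(np.load('scene.npz'))
E
python3 - <<'E'
import cv2,numpy as np
from h import *
A=lambda x,y:(285+(x+.5)/5-.5,155+(y+.5)/5-.5)
B=lambda x,y:(275+(x+.5)/5-.5,125+(y+.5)/5-.5)
ticks=[(303,82),(392,125),(465,306),(427,402),(343,460),(241,470),(148,427),(84,345),(75,242),(117,152),(198,92)]
P=np.array([ray(T,*A(*p),.024)[:2] for p in ticks],np.float32)
# circle fit
M=np.c_[2*P,np.ones(len(P))];s=np.linalg.lstsq(M,(P**2).sum(1),rcond=None)[0];c=s[:2];print('centre',c,'R',np.sqrt(s[2]+c@c))
f=lambda p:(np.degrees(np.arctan2(*(p-c)[::-1])),np.linalg.norm(p-c))
print('tick ang',[round(float(f(p)[0])%30,1) for p in P])
print('zero',f(ray(T,*A(440,210),.024)[:2]))
h=ray(T,*A(313,116),.084)[:2];print('handle top',h,f(h))
h2=ray(S,*B(204,62),.084)[:2];print('scene',h2,f(h2))
E
```

```text
centre [ 0.51866482 -0.14912834] R 0.07814651220690966
tick ang [18.4, 19.5, 20.0, 19.6, 19.8, 19.9, 20.0, 19.7, 19.4, 19.7, 19.5]
zero (np.float64(-70.08020266143924), np.float64(0.07253682970358169))
handle top [ 0.57538348 -0.15763975] (np.float64(-8.534335904169932), np.float64(0.05735373544641998))
scene [ 0.57612314 -0.16150756] (np.float64(-12.15834901869783), np.float64(0.05877672932836387))
```

Call:
jog_arm(
  rows=[
    [0.45,0,0,-40,0,0,0],
    [0.45,0,0,-80,0,0,0],
    [0.45,-25,-20,-100,0,0,0],
    [0.45,-55,-41,-100,0,0,-0.05],
    [0.45,-85,-63,-100,0,0,-0.1],
    [0.45,-115,-86,-100,0,0,-0.15],
    [0.45,-145,-108,-100,0,0,-0.2],
    [0.45,-175,-130,-100,0,0,-0.281],
  ],
  squeeze=25,
)

```text
time_s: 0.77
position: [0.3438, 0.2967, 0.3053]
orientation: [-3.141, -0.0, 2.964]
contact_force: [1.3, 1.5, 0.8]
opening: 0.552
grip_force: 0.0
```

Call:
jog_arm(
  rows=[
    [0.45,-23,-30,0,0,0,0],
    [0.45,-46,-60,0,0,0,0],
    [0.45,-69,-91,0,0,0,0],
    [0.45,-92,-121,0,0,0,0],
    [0.45,-115,-151,0,0,0,0],
    [0.45,-138,-182,0,0,0,0],
    [0.45,-161,-212,0,0,0,0],
    [0.45,-184,-242,0,0,0,0],
  ],
)

```text
time_s: 1.43
position: [0.4816, 0.0254, 0.3053]
orientation: [3.142, -0.0, 2.962]
contact_force: [0.3, 1.2, 0.7]
opening: 0.55
grip_force: 0.0
```

Call:
jog_arm(
  rows=[
    [0.45,-23,-30,10,0,0,0],
    [0.45,-46,-60,30,0,0,0],
    [0.45,-69,-91,50,0,0,0],
    [0.45,-92,-121,75,0,0,0],
    [0.45,-110,-145,100,0,0,0],
    [0.45,-126,-167,120,0,0,0],
    [0.45,-126,-167,140,0,0,0],
    [0.45,-126,-167,140,0,0,0],
  ],
)

```text
time_s: 2.1
position: [0.5737, -0.1601, 0.1604]
orientation: [3.14, -0.008, 2.96]
contact_force: [-0.3, 0.5, -0.0]
opening: 0.55
grip_force: 0.0
```

```bash
python3 - <<'E'
from station import r,vision
import cv2,numpy as np
s=r.get_state();print(s['time_s'],s['position'],s['orientation'],s['contact_force'])
d=vision.get_image('wrist');print(d['K'],d['T_tool_cam']);t=vision.get_image('top')['image']
t=cv2.resize(t[130:290,265:425],None,fx=2.4,fy=2.4)
cv2.imwrite('pics/w.png',np.hstack([d['image'],t]) if t.shape[0]==384 else d['image'])
E
```

```text
2.1 [ 0.5737116  -0.16014256  0.16038711] [ 3.14039751 -0.00760439  2.95981784] [-0.34591373  0.4651989  -0.0009332 ]
[[297.31863964   0.         253.38028308]
 [  0.         297.31863964 186.84126755]
 [  0.           0.           1.        ]] [[ 1.95912130e-04 -9.66126487e-01 -2.58068929e-01  7.56145331e-02]
 [ 9.99999823e-01  4.41893293e-05  5.93715852e-04 -1.75215422e-04]
 [-5.62200718e-04 -2.58068999e-01  9.66126325e-01 -1.78885149e-01]
 [ 0.00000000e+00  0.00000000e+00  0.00000000e+00  1.00000000e+00]]
```

```bash
python3 -c "
import cv2;a=cv2.imread('pics/w.png');print(a.shape);cv2.imwrite('pics/w2.png',a[:, :800])"
```

```text
(384, 896, 3)
```

View pics/w2.png

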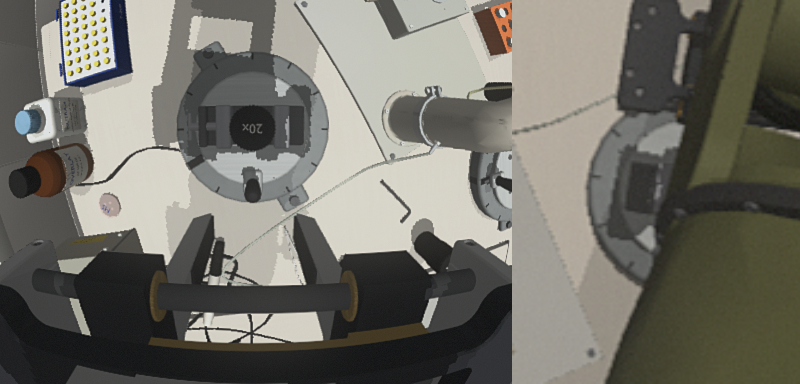

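The wrist view shows the post at about (252,190), midway between the fingertips (195-310). I'll check its position numerically.

```bash
python3 - <<'E'
import numpy as np
from scipy.spatial.transform import Rotation as Ro
Tc=np.array([[0,-.966126,-.258069,.0756145],[1,0,.0006,-.000175],[-.00056,-.258069,.966126,-.178885]])
Rw=Ro.from_euler('xyz',[3.1404,-.0076,2.9598]).as_matrix();p=np.array([.57371,-.16014,.16039])
def w(u,v,z):
    x=np.array([u-253.38,v-186.84]);r=np.hypot(*x);th=r/297.32
    d=np.r_[np.sin(th)*x/r,np.cos(th)]
    d=Rw@Tc[:,:3]@d;c=Rw@Tc[:,3]+p
    X=c+d*(z-c[2])/d[2];return X, Rw.T@(X-p)
print(w(252,196,.084)); print('can',w(251,128,.097))
E
```

```text
(array([ 0.57398145, -0.16137034,  0.084     ]), array([-0.00106996, -0.00125209,  0.07638264]))
can (array([ 0.51361251, -0.15101445,  0.097     ]), array([ 0.06027348, -0.00196618,  0.06384762]))
```

Call:
jog_arm(
  rows=[
    [0.45,-1,0,25,0,0,0],
    [0.45,-1,0,50,0,0,0],
    [0.45,-1,0,75,0,0,0],
    [0.45,-1,0,95,0,0,0],
    [0.45,-1,0,108,0,0,0],
    [0.45,-1,0,116,0,0,0],
    [0.45,-1,0,116,0,0,0],
    [0.45,-1,0,116,0,0,0],
  ],
)

```text
time_s: 2.87
position: [0.577, -0.1596, 0.0508]
orientation: [-3.141, 0.001, 2.962]
contact_force: [-0.1, 0.2, -0.4]
opening: 0.551
grip_force: 0.0
```

Call:
jog_arm(
  rows=[
    [0.75,0,0,0,0,0,0],
    [0.9,0,0,0,0,0,0],
    [0.9,0,0,0,0,0,0],
    [0.9,0,0,0,0,0,0],
    [0.9,0,0,0,0,0,0],
    [0.9,0,0,0,0,0,0],
  ],
  squeeze=20,
)

```text
time_s: 3.37
position: [0.5763, -0.1609, 0.0497]
orientation: [-3.139, 0.001, 2.962]
contact_force: [-3.8, -18.7, -1.2]
opening: 0.167
grip_force: 20.4
```

Call:
jog_arm(
  rows=[
    [0.9,0.2,-5.1,0,0,0,0.087],
    [0.9,0.9,-10.2,0,0,0,0.175],
    [0.9,2.0,-15.1,0,0,0,0.262],
    [0.9,3.5,-20.0,0,0,0,0.349],
    [0.9,5.5,-24.7,0,0,0,0.436],
    [0.9,7.8,-29.2,0,0,0,0.524],
    [0.9,7.8,-29.2,0,0,0,0.524],
    [0.9,7.8,-29.2,0,0,0,0.524],
  ],
  squeeze=25,
)

```text
time_s: 4.03
position: [0.5633, -0.1885, 0.0497]
orientation: [-3.14, 0.002, 2.436]
contact_force: [-1.5, -9.1, -0.2]
opening: 0.159
grip_force: 25.0
```

Call:
jog_arm(
  rows=[
    [0.9,0.2,-5.1,0,0,0,0.087],
    [0.9,0.9,-10.2,0,0,0,0.175],
    [0.9,2.0,-15.1,0,0,0,0.262],
    [0.9,3.5,-20.0,0,0,0,0.349],
    [0.9,5.5,-24.7,0,0,0,0.436],
    [0.9,7.8,-29.2,0,0,0,0.524],
    [0.9,7.8,-29.2,0,0,0,0.524],
    [0.9,7.8,-29.2,0,0,0,0.524],
  ],
)

```text
time_s: 4.7
position: [0.5383, -0.2058, 0.0497]
orientation: [-3.141, 0.002, 1.912]
contact_force: [-2.8, -9.9, 0.2]
opening: 0.161
grip_force: 25.0
```

Call:
jog_arm(
  rows=[
    [0.9,0.2,-5.1,0,0,0,0.087],
    [0.9,0.9,-10.2,0,0,0,0.175],
    [0.9,2.0,-15.1,0,0,0,0.262],
    [0.9,3.5,-20.0,0,0,0,0.349],
    [0.9,5.5,-24.7,0,0,0,0.436],
    [0.9,7.8,-29.2,0,0,0,0.524],
    [0.9,7.8,-29.2,0,0,0,0.524],
    [0.9,7.8,-29.2,0,0,0,0.524],
  ],
)

```text
time_s: 5.37
position: [0.5081, -0.2083, 0.0497]
orientation: [3.141, 0.002, 1.388]
contact_force: [-4.4, -11.8, 0.6]
opening: 0.16
grip_force: 25.0
```

Call:
jog_arm(
  rows=[
    [0.9,0.2,-5.1,0,0,0,0.087],
    [0.9,0.9,-10.2,0,0,0,0.175],
    [0.9,2.0,-15.1,0,0,0,0.262],
    [0.9,3.5,-20.0,0,0,0,0.349],
    [0.9,5.5,-24.7,0,0,0,0.436],
    [0.9,7.8,-29.2,0,0,0,0.524],
    [0.9,7.8,-29.2,0,0,0,0.524],
    [0.9,7.8,-29.2,0,0,0,0.524],
  ],
)

```text
time_s: 6.03
position: [0.4807, -0.1953, 0.0497]
orientation: [3.14, 0.002, 0.865]
contact_force: [-6.2, -12.5, 0.8]
opening: 0.166
grip_force: 25.0
```

Call:
jog_arm(
  rows=[
    [0.9,0.2,-5.1,0,0,0,0.087],
    [0.9,0.9,-10.2,0,0,0,0.175],
    [0.9,2.0,-15.1,0,0,0,0.262],
    [0.9,3.5,-20.0,0,0,0,0.349],
    [0.9,5.5,-24.7,0,0,0,0.436],
    [0.9,7.8,-29.2,0,0,0,0.524],
    [0.9,7.8,-29.2,0,0,0,0.524],
    [0.9,7.8,-29.2,0,0,0,0.524],
  ],
)

```text
time_s: 6.7
position: [0.4633, -0.1697, 0.0497]
orientation: [3.141, 0.001, 0.341]
contact_force: [-7.1, -7.5, 3.8]
opening: 0.161
grip_force: 25.0
```

Call:
jog_arm(
  rows=[
    [0.75,0,0,0,0,0,0],
    [0.6,0,0,0,0,0,0],
    [0.5,0,0,0,0,0,0],
    [0.5,0,0,0,0,0,0],
    [0.5,0,0,0,0,0,0],
    [0.5,0,0,0,0,0,0],
  ],
)

```text
time_s: 7.2
position: [0.464, -0.1688, 0.0494]
orientation: [-3.142, -0.0, 0.342]
contact_force: [0.5, 0.2, -0.0]
opening: 0.497
grip_force: 0.0
```

Call:
jog_arm(
  rows=[
    [0.5,0,0,-20,0,0,0],
    [0.5,0,0,-50,0,0,0],
    [0.5,0,0,-85,0,0,0],
    [0.5,0,0,-120,0,0,0],
    [0.5,0,0,-150,0,0,0],
    [0.5,0,0,-170,0,0,0],
    [0.5,0,0,-170,0,0,0],
    [0.5,0,0,-170,0,0,0],
  ],
)

```text
time_s: 7.87
position: [0.4642, -0.1689, 0.2199]
orientation: [3.141, -0.001, 0.342]
contact_force: [0.8, -0.2, -1.2]
opening: 0.505
grip_force: 0.0
```

```bash
python3 - <<'E'
from station import r,vision
import cv2
s=r.get_state();print(s['time_s'],s['position'],s['orientation'],s['contact_force'],s['opening'])
cv2.imwrite('pics/w5.png',cv2.resize(vision.get_image('wrist')['image'],(768,576)))
E
```

```text
7.8667 [ 0.4641679  -0.16893236  0.2198667 ] [ 3.14051662e+00 -1.12567678e-03  3.41856751e-01] [ 0.76729737 -0.2044334  -1.23033079] 0.5049853857782067
```

View pics/w5.png

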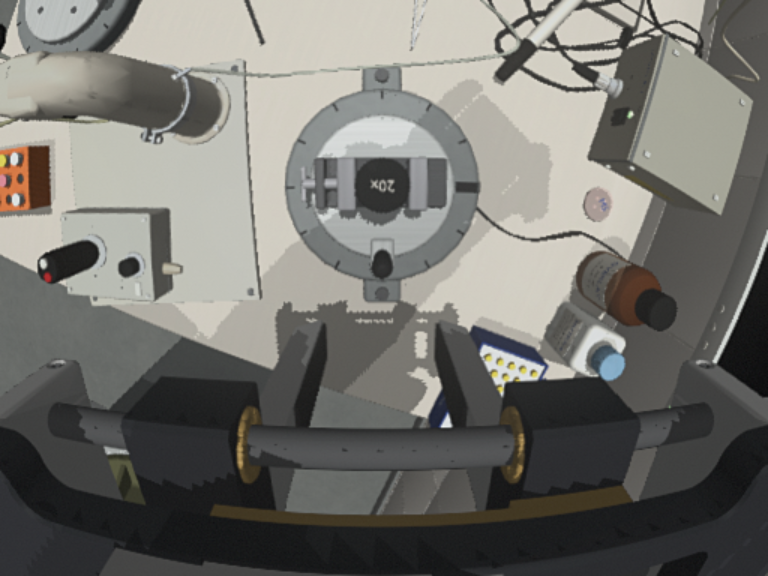

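The zero mark is at (467,187), pointing right. The handle is at (382,262), straight down over the lug and exactly 90° clockwise of the mark. The gripper is clear and nothing is touching.

```bash
python3 -c "
from station import order
print(order.job_done())"
```

```text
the job is handed in; nothing more can be done
None
```

I turned the vise 150° clockwise by its handle into the third notch clockwise from the zero mark, then let go and lifted the gripper clear. The final picture shows it at 90°. I never moved near the bare base, and I handed the job in at about 8 s; no verdict came back.

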